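# Find the concealed catch of the lock box

## Robot

A 6-joint arm with a two-finger parallel gripper is mounted at the origin on the work surface; the furniture and walls round the work are solid. World frame = base frame: x ahead of the robot, y to its left, z up, the work surface at z = 0. Lengths are in m, angles in degrees, forces in N, time in s.
With the tool pointing down it reaches from about 0.3 to 0.75 m from the base axis. Payload 8.5 kg.
Tool frame: the origin (TCP) lies at the very end of the fingers, on their centre line; the grasp point (between the pads) lies 19 mm behind it; z points along the fingers, y is the line along which they close (so a half turn about z gives the same grasp; the last joint's range is limited). The gripper opens to 85 mm and grips with 20 to 120 N. Pads are 22 mm wide; open, the fingers measure 114 mm over their backs; the gripper's body (76 mm by 85 mm) begins 54 mm behind the grasp point. The pads swing forward as they close: fully open they stand 13 mm farther back than shut.
Start: joints at [55.617, 21.807, 74.336, -0, 83.858, -12.336], TCP at [0.206, 0.51, 0.231] pointing down, gripper open.
Joint ranges: [-178.18, 178.18], [-50.72, 133.34], [12.68, 142.11], [-81.47, 261.47], [9.98, 163.14], [-165.26, 165.26]. Speed limits (degrees/s): [136.94, 136.94, 180, 180, 180, 180].

## Interface

Orientations are given as a 3x3 rotation matrix whose columns are the frame's x, y, z axes.
In Python, from rig import env, imaging gives the robot as it stands. The module is installed in compiled form; this text tells all that it offers.
- The arm moves only by the tool arm_command, never from a script. Its arguments are lists of equal length, an entry for each row: "turn": the turn, a rotation vector about the tool's x, y, z in units of 5 degrees (1.0 is 5 degrees), a list of three; "xyz": the shift along the tool's x, y, z in units of 50 mm (1.0 is 50 mm), a list of three; "claw": the finger opening in mm, from 0 to 85.4. A call has 1 to 12 rows; each row shifts and turns the commanded pose from where the row before left it, along the tool's axes as they then stand; what a row does not reach is not made up. A row lasts 1/10 s, in which the tool goes at most 50 mm and 8.59 degrees, less where a joint would pass 70% of its speed; a pose out of reach is approached as far as the arm can. A call is refused whole if a number of a shift passes 1 or a number of a turn 1, either way. A call with a gripper value outside its range is refused whole. The fingers move at their own pace and stop on an object; "squeeze" is the grip in N (left out, the last holds). Time passes only in rows, so rows that do not move let the fingers close. It gives the time, the measured TCP pose, the force, the opening and the grip force at its end, in the units of the state.
- env.observe(): the state, without advancing time (a new reading comes with each control period).
- imaging.get_image(name): name is "scene" or "top"; returns (picture, depth): 480x640x3 uint8, blue, green, red; 480x640 float32, m along the optical axis (not along the pixel's ray), 0 where there is no reading.
- imaging.camera_info(name): a dict with "camera_matrix" (3x3 intrinsics, pixels), "k1" (the pictures are not rectified: a ray, as slopes to the right and down, at radius r is drawn at 1 + k1 r^2 times it, then the intrinsics apply), "rvec" (rotation vector, rad) and "tvec" (3), from world to camera coordinates, as OpenCV has them. Camera axes: x right, y down, z forward; pixel columns grow to the right and rows downward; lengths in m; the calibration is good to about 2 mm. A picture is of the moment at which its call begins. camera_info takes no time and is no camera call.
- env.close_job(): hands the job in; it is judged then, once.
The state is a dict: "time_s": time; "q": joint angles; "qvel": joint speeds; "joint_efforts": joint torques, N m; "position": TCP position; "tool_rot": TCP orientation; "ft_force": force on the tool from outside, world axes, zero at the start; "wrist_torque": the same for the moment, N m; "grip_width": finger opening in m; "gripper_force": force on a finger pad.
Only numpy, scipy, OpenCV 4.12 (cv2) and the standard library are available. Lean on these libraries where they do the work, as an engineer would, in place of code of your own. Each camera call takes 0.05 s, during which the arm holds its last target. There are 200 camera calls.

## Task

The drawer of the small grey lock box is held shut by a concealed catch: one of the six identical flush plates in its top gives way when pressed, the other five are solid. Feel over the plates with the fingertips until you find it, and press it in so that the drawer springs out; then let the catch come back up and take the hand away, leaving the drawer out. Do not pick up or disturb the loose things standing about, nor the nut lying on the box.

Things in the scene. Friction and masses are not known exactly. Their poses are not given: they have to be found in the camera images.
- lock_box: Box of plain grey painted steel, fixed to the bench, 116 mm deep (x), 75 mm high, 215 mm wide (from 80 mm left to 135 mm right of the origin). Origin on the bench surface, under the middle of the plate panel; x points to its back, y to its left, z up; the drawer front faces -x. Right of the plates (y below -80 mm) its top is a plain ledge at 75 mm height, where the nut lies.
- panel (a point): Middle of the six grey plates in the box's top, 73 mm above the bench; axes as the box. Plates are 43 mm squares in two rows of three: centres at x = -24, +24 mm and y = -48, 0, +48 mm. They lie 2 mm below the rim and the 4 mm webs between them, in 44 mm openings. One, different each time and not to be told by eye, is the catch; the other five never move.
- catch (a joint): How far the catch plate is pressed in, m: 0 at rest, 0.006 fully in (straight down). A spring resists with about 2.5 N at rest to 4.6 N fully in and brings it back up. From about 0.0035 inward the drawer is released.
- drawer (a joint): How far the drawer has come out of the front of the box (towards -x of the box), m: 0 shut and latched; once released a light spring pushes it out to its stop at 0.036 within about half a second, where it stays.
- nut: Loose steel hexagon nut, 24 x 27 x 13 mm, lying on the ledge at the right end of the box; origin at the centre of its underside. A bystander.
- mug: Mug, 84 x 113 x 95 mm, standing left behind the vise; origin at the centre of its underside. A bystander.
- carton_flat: Yellow printed carton, 70 x 100 x 45 mm, in front of the box, to the left; origin at the centre of its underside. A bystander.
- carton_tall: Blue printed carton, 60 x 85 x 60 mm, to the right of the box; origin at the centre of its underside. A bystander.
- tape_measure: Tape measure standing on edge, 36 x 82 x 66 mm, in front of the box; origin at the centre of its underside. A bystander.
- bolt: Hexagon bolt lying down, 25 x 85 x 23 mm, right of the grinder; origin at the centre of its underside. A bystander.
- oil_bottle: Grey oil bottle with white cap, 66 mm across, 186 mm high, in the right back corner; origin at the centre of its underside. A bystander.

How it is judged (in metres and radians):
On the way:
1. the catch plate is pressed in (more than 2.5 mm) (value of joint catch above 0.0025 m), for 0.02 s.
At the end, for the whole second after the job is handed in: The drawer stands out by more than 30 mm, the catch plate is back up (less than 1.5 mm in), and every loose bystander is within 30 mm of where it stood (value of joint drawer above 0.03 m and value of joint catch below 0.0015 m and distance of each of nut, mug, carton_flat, carton_tall, tape_measure, bolt, oil_bottle from where it was at the start of the episode below 0.03 m); the robot touches nothing.
It fails at once if a loose thing is lifted off what it stands on by more than 15 mm (height (world z) of nut above 0.09 m or height (world z) of any of mug, carton_flat, carton_tall, tape_measure, bolt, oil_bottle above 0.015 m).
It fails at once if a loose thing is shifted by more than 30 mm (distance of any of nut, mug, carton_flat, carton_tall, tape_measure, bolt, oil_bottle from where it was at the start of the episode above 0.03 m).
It fails at once if a loose thing is tipped by more than about 30 degrees (angle between any of nut, mug, carton_flat, carton_tall, tape_measure, bolt, oil_bottle's own z axis and vertical above 0.5 rad).
It also fails if it takes over 58 s, if anything falls off the work surface, if the arm or the gripper's body presses on something with over 40 N, if the wrist force passes 120 N, or if a joint passes its speed limit or range.

## Working session

There is one attempt and no reset: what is moved stays moved. The work goes in short steps, Python scripts to look and compute and a tool call to move; the robot and the scene stay as the last step left them, time stands still between calls to the robot, and variables do not carry over. Pictures are saved under pics/ and viewed, at most 10 in all, crops included, and the job is handed in when it is done.

Besides the shell and the picture viewer there is one more tool, called after "Call:" as name(argument=value, ...) on one line, values as JSON. arm_command: Moves the arm, as the interface text tells. Its arguments: {"type":"object","properties":{"turn":{"type":"array"},"xyz":{"type":"array"},"claw":{"type":"array"},"squeeze":{"type":"number"}},"required":["turn","xyz","claw"]}

```bash
mkdir -p pics; cat > h.py <<'E'
import numpy as np, cv2
from rig import env, imaging
def cast(name,uv,z):
    c=imaging.camera_info(name);K=np.array(c["camera_matrix"]);k=c["k1"]
    R,_=cv2.Rodrigues(np.array(c["rvec"],float));t=np.array(c["tvec"],float).ravel()
    n=cv2.undistortPoints(np.array(uv,float).reshape(-1,1,2),K,np.array([k,0,0,0.]))[:,0]
    d=np.c_[n,np.ones(len(n))]@R;o=-R.T@t
    return o+d*((z-o[2])/d[:,2])[:,None]
def pts(name,dep):
    c=imaging.camera_info(name);K=np.array(c["camera_matrix"]);k=c["k1"]
    R,_=cv2.Rodrigues(np.array(c["rvec"],float));t=np.array(c["tvec"],float).ravel()
    v,u=np.mgrid[:480,:640];uv=np.stack([u,v],-1).reshape(-1,1,2).astype(float)
    n=cv2.undistortPoints(uv,K,np.array([k,0,0,0.]))[:,0]
    P=np.c_[n,np.ones(len(n))]*dep.reshape(-1,1)
    return ((P-t)@R).reshape(480,640,3)
E
python3 - <<'E'
from h import *
for n in("scene","top"):
    p,d=imaging.get_image(n);cv2.imwrite(f"pics/{n}0.png",p);np.save(n+"d.npy",d)
s=env.observe();print(s["time_s"],s["position"],np.round(s["tool_rot"],3),s["ft_force"],s["grip_width"])
P=pts("top",np.load("topd.npy"));m=abs(P[...,2]-.074)<.006
cv2.imwrite("pics/mask.png",m*np.uint8(255))
E
```

```text
0.1 [0.2063078  0.50957894 0.2307744 ] [[-0.927  0.375 -0.001]
 [ 0.375  0.927 -0.001]
 [ 0.    -0.001 -1.   ]] [-0.50985904  0.30159638 -0.35307345] 0.08546891665470369
```

View pics/top0.png

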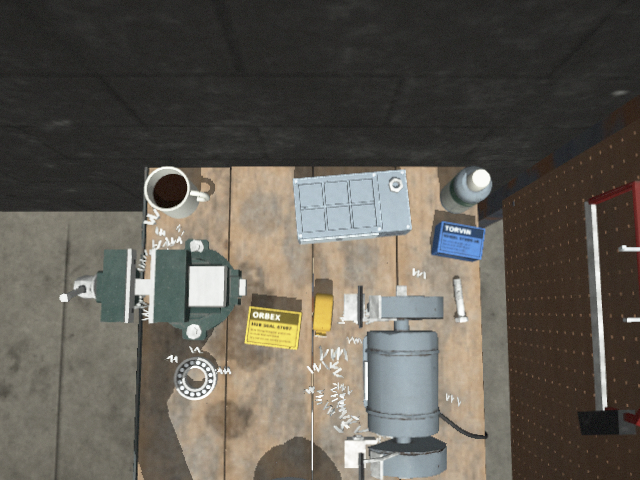

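View pics/scene0.png

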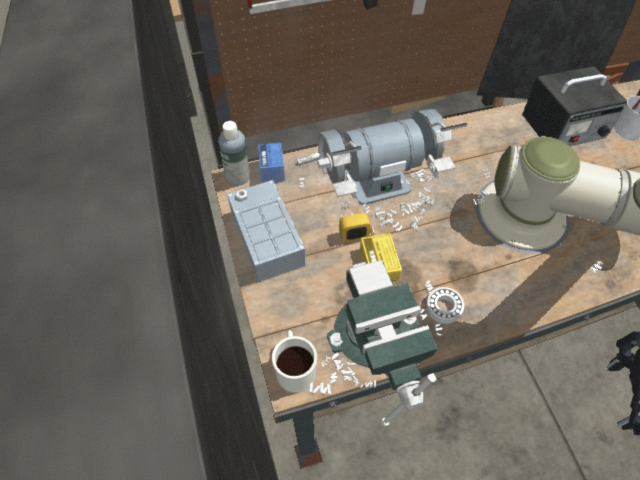

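The top view (x up, y left) shows the box at about px (295–410, 170–243), turned by a few degrees. The nut is at (396,184). The wall is close behind, the grinder is in front on the right, and the tape measure and yellow carton are in front.

```bash
python3 - <<'E'
from h import *
for n in("top","scene"):
    P=pts(n,np.load(n+"d.npy"));m=(abs(P[...,2]-.074)<.007)
    nl,l,st,c=cv2.connectedComponentsWithStats(m.astype(np.uint8))
    for i in np.argsort(-st[1:,4])[:4]+1:
        q=P[l==i];print(n,st[i],q.mean(0).round(3))
        if st[i,4]>1500:
            r=cv2.minAreaRect(q[:,:2].astype(np.float32));print(r,np.round(cv2.boxPoints(r),4),np.median(q[:,2]))
P=pts("top",np.load("topd.npy"))
for r in (120,140,150,160,165,170): print(r,P[r,250].round(3),P[r,350].round(3))
p=cv2.imread("pics/top0.png")[160:250,285:420];cv2.imwrite("pics/crop.png",cv2.resize(p,None,fx=5.5,fy=5.5,interpolation=cv2.INTER_CUBIC))
E
```

```text
top [ 293  170  119   70 6767] [ 0.634 -0.117  0.075]
((0.6359059810638428, -0.1188560277223587), (0.11682060360908508, 0.21595953404903412), 5.117959022521973) [[ 0.5681 -0.0165]
 [ 0.5874 -0.2316]
 [ 0.7037 -0.2212]
 [ 0.6845 -0.0061]] 0.07473421563254685
top [   0  129  567    5 1344] [0.779 0.019 0.074]
top [503 199  14 281 760] [ 0.383 -0.408  0.074]
top [161 191  47  22 125] [0.642 0.186 0.075]
scene [ 227  180   78   87 3816] [ 0.638 -0.106  0.073]
((0.6393834352493286, -0.11546067893505096), (0.11703003942966461, 0.2201898694038391), 5.217742919921875) [[ 5.711e-01 -1.110e-02]
 [ 5.911e-01 -2.304e-01]
 [ 7.077e-01 -2.198e-01]
 [ 6.876e-01 -5.000e-04]] 0.07268514109127452
scene [242  83 239  52 891] [ 0.29  -0.406  0.074]
scene [526  97  89  41 412] [-0.244 -0.186  0.074]
scene [505 199  50  20 193] [0.041 0.045 0.074]
120 [0.78  0.069 0.13 ] [ 0.778 -0.112  0.135]
140 [0.779 0.083 0.013] [ 0.778 -0.119  0.02 ]
150 [ 0.778  0.091 -0.054] [ 0.778 -0.124 -0.05 ]
160 [ 0.779  0.101 -0.134] [ 0.777 -0.128 -0.128]
165 [ 0.778  0.106 -0.177] [ 0.778 -0.131 -0.174]
170 [0.719 0.083 0.004] [ 0.72  -0.12   0.003]
```

View pics/crop.png

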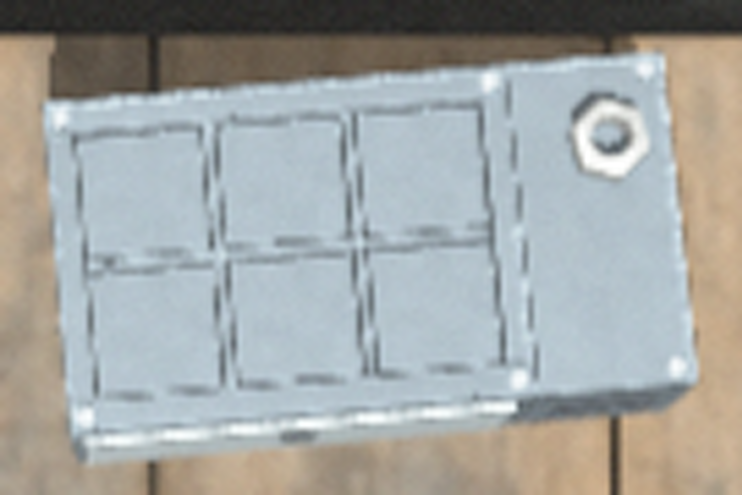

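The crop confirms two rows of three plates, with web crossings at crop px (219,255) and (360,242), which is full-image (324.8,206.4) and (350.5,204). I'll cross-check the panel centre against these and check the path heights.

```bash
python3 - <<'E'
from h import *
w=cast("top",[(324.3,205.9),(350,203.5)],.075);print(w.round(4),w.mean(0),np.degrees(np.arctan2(*(w[0]-w[1])[[0,1]])))
for n in("top","scene"):
    P=pts(n,np.load(n+"d.npy")).reshape(-1,3);P=P[np.load(n+"d.npy").ravel()>0]
    for x0,x1,y0,y1 in[(.2,.72,.05,.5),(.5,.75,-.28,.05),(.3,.5,-.3,.05)]:
        s=P[(P[:,0]>x0)&(P[:,0]<x1)&(P[:,1]>y0)&(P[:,1]<y1)];print(n,(x0,x1,y0,y1),s[s[:,2].argmax()].round(3))
def plan(): 
    s=env.observe();R=s["tool_rot"];a=np.radians(5.1)
    bx=np.array([np.cos(a),np.sin(a),0]);by=np.array([-bx[1],bx[0],0]);T=np.c_[-bx,by,[0,0,-1]]
    from scipy.spatial.transform import Rotation as Ro
    print(Ro.from_matrix(R.T@T).as_rotvec(degrees=True)/5)
plan()
E
```

```text
[[ 0.6319 -0.0669  0.075 ]
 [ 0.6366 -0.1152  0.075 ]] [ 0.63422825 -0.09101967  0.075     ] -5.583249845459781
top (0.2, 0.72, 0.05, 0.5) [0.458 0.361 0.189]
top (0.5, 0.75, -0.28, 0.05) [ 0.676 -0.191  0.093]
top (0.3, 0.5, -0.3, 0.05) [ 0.462 -0.119  0.247]
scene (0.2, 0.72, 0.05, 0.5) [0.234 0.484 0.379]
scene (0.5, 0.75, -0.28, 0.05) [ 0.681 -0.2    0.092]
scene (0.3, 0.5, -0.3, 0.05) [ 0.417 -0.115  0.245]
[-0.01324879 -0.00653422 -5.42967986]
```

Call:
arm_command(turn=[[0,0,-0.9],[0,0,-0.9],[0,0,-0.9],[0,0,-0.9],[0,0,-0.9],[0,0,-0.93],[0,0,0]], xyz=[[0,0,-0.2],[0,0,-0.2],[0,0,-0.2],[0,0,-0.2],[0,0,-0.2],[0,0,-0.1],[0,0,0]], claw=[0,0,0,0,0,0,0])

```text
time_s: 0.8
position: [0.2065, 0.5099, 0.2867]
tool_rot: [[-0.996, -0.09, 0.0], [-0.09, 0.996, 0.001], [-0.0, 0.001, -1.0]]
ft_force: [0.2, -1.0, -0.8]
grip_width: 0.0
gripper_force: 0.0
```

```bash
cat >> h.py <<'E'
A=np.radians(5.2);BX=np.array([np.cos(A),np.sin(A),0]);BY=np.array([-BX[1],BX[0],0]);O=np.array([.6343,-.091,0])
def to(bx,by,z):
    s=env.observe();g=O+bx*BX+by*BY+[0,0,z]
    R=np.array(s["tool_rot"]);print("t",s["time_s"],"pos",np.round(s["position"],4),"F",np.round(s["ft_force"],2),"w",s["grip_width"])
    print("R",R.round(3).tolist());print("box",np.round([(s["position"]-O)@BX,(s["position"]-O)@BY],4),"delta units",np.round(R.T@(g-s["position"])/.05,3))
E
python3 -c "
from h import *
to(-.024,.048,.12)"
```

```text
t 0.8 pos [0.2065 0.5099 0.2867] F [ 0.17 -0.99 -0.8 ] w 1.4890300279808952e-05
R [[-0.996, -0.09, 0.0], [-0.09, 0.996, 0.001], [-0.0, 0.001, -1.0]]
box [-0.3716  0.6372] delta units [ -6.962 -11.779   3.329]
```

Call:
arm_command(turn=[[0,0,0],[0,0,0],[0,0,0],[0,0,0],[0,0,0],[0,0,0],[0,0,0],[0,0,0],[0,0,0],[0,0,0],[0,0,0],[0,0,0]], xyz=[[-0.45,-0.75,0],[-0.45,-0.75,0],[-0.45,-0.75,0],[-0.45,-0.75,0],[-0.45,-0.75,0],[-0.45,-0.75,0],[-0.45,-0.75,0],[-0.45,-0.75,0],[-0.45,-0.75,0],[-0.45,-0.75,0],[-0.45,-0.75,0],[-0.45,-0.75,0]], claw=[0,0,0,0,0,0,0,0,0,0,0,0])

```text
time_s: 2.0
position: [0.516, 0.0839, 0.2858]
tool_rot: [[-0.996, -0.086, -0.001], [-0.086, 0.996, 0.0], [0.001, 0.0, -1.0]]
ft_force: [1.4, 1.2, 0.0]
grip_width: 0.0001
gripper_force: 0.0
```

```bash
python3 -c "
from h import *
to(-.024,.048,.12)"
```

```text
t 2.0 pos [0.516  0.0839 0.2858] F [1.41 1.18 0.02] w 6.251471201224723e-05
R [[-0.996, -0.086, -0.001], [-0.086, 0.996, 0.0], [0.001, 0.0, -1.0]]
box [-0.1019  0.1849] delta units [-1.574 -2.731  3.313]
```

Call:
arm_command(turn=[[0,0,0],[0,0,0],[0,0,0],[0,0,0],[0,0,0],[0,0,0],[0,0,0],[0,0,0],[0,0,0],[0,0,0],[0,0,0]], xyz=[[-0.39,-0.69,0],[-0.39,-0.69,0],[-0.39,-0.69,0],[-0.39,-0.69,0],[0,0,0.5],[0,0,0.6],[0,0,0.6],[0,0,0.6],[0,0,0.6],[0,0,0.4],[0,0,0]], claw=[0,0,0,0,0,0,0,0,0,0,0])

```text
time_s: 3.1
position: [0.6037, -0.0446, 0.118]
tool_rot: [[-0.996, -0.087, -0.007], [-0.087, 0.996, 0.002], [0.006, 0.002, -1.0]]
ft_force: [1.1, -0.3, -0.1]
grip_width: -0.0001
gripper_force: 0.0
```

```bash
python3 - <<'E'
from h import *
to(-.024,.048,.08)
p,_=imaging.get_image("scene");p=p[40:340,120:520];cv2.imwrite("pics/s1.png",cv2.resize(p,None,fx=2,fy=2))
E
```

```text
t 3.1 pos [ 0.6037 -0.0446  0.118 ] F [ 1.07 -0.27 -0.08] w -9.54351488493069e-05
R [[-0.996, -0.087, -0.007], [-0.087, 0.996, 0.002], [0.006, 0.002, -1.0]]
box [-0.0262  0.049 ] delta units [-0.049 -0.022  0.76 ]
```

View pics/s1.png

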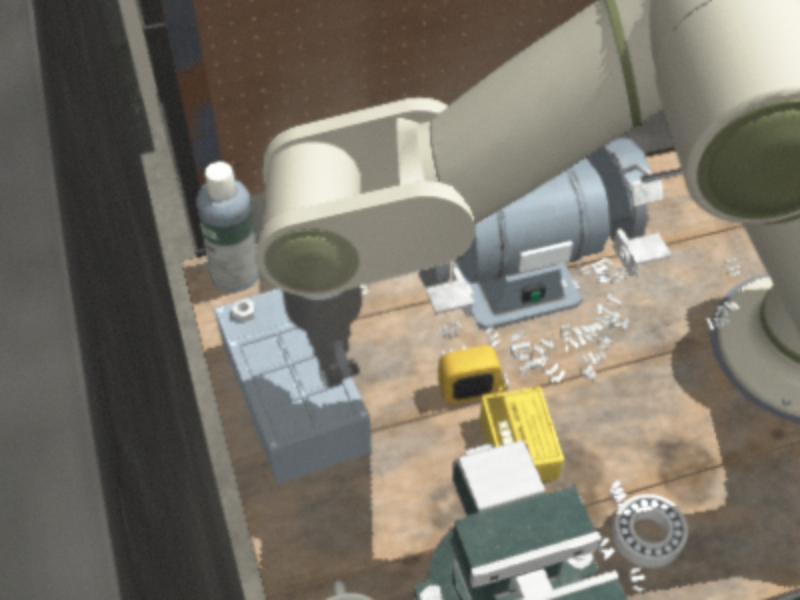

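The closed fingertips, at crop px (345,368), are over the front-left plate, and the arm is clear of the grinder. Next I'll descend gently.

Call:
arm_command(turn=[[0,0,0],[0,0,0],[0,0,0],[0,0,0],[0,0,0],[0,0,0]], xyz=[[-0.04,-0.02,0.2],[0,0,0.3],[0,0,0.2],[0,0,0.1],[0,0,0],[0,0,0]], claw=[0,0,0,0,0,0])

```text
time_s: 3.75
position: [0.6078, -0.0459, 0.0819]
tool_rot: [[-0.996, -0.089, 0.001], [-0.089, 0.996, -0.0], [-0.001, -0.0, -1.0]]
ft_force: [0.6, 0.4, 0.0]
grip_width: 0.0001
gripper_force: 0.0
```

```bash
python3 -c "
from h import *
to(-.024,.048,.073)"
```

```text
t 3.75 pos [ 0.6078 -0.0459  0.0819] F [0.64 0.37 0.02] w 9.969925954691752e-05
R [[-0.996, -0.089, 0.001], [-0.089, 0.996, -0.0], [-0.001, -0.0, -1.0]]
box [-0.0223  0.0473] delta units [0.034 0.013 0.178]
```

Call:
arm_command(turn=[[0,0,0],[0,0,0],[0,0,0],[0,0,0]], xyz=[[0.03,0.01,0.08],[0,0,0.06],[0,0,0.04],[0,0,0]], claw=[0,0,0,0])

```text
time_s: 4.15
position: [0.6058, -0.0454, 0.0731]
tool_rot: [[-0.996, -0.089, 0.0], [-0.089, 0.996, -0.0], [-0.0, -0.0, -1.0]]
ft_force: [-2.5, -0.1, 6.9]
grip_width: 0.0001
gripper_force: 3.3
```

Call:
arm_command(turn=[[0,0,0],[0,0,0],[0,0,0]], xyz=[[0,0,0.02],[0,0,0],[0,0,0]], claw=[0,0,0])

```text
time_s: 4.45
position: [0.6058, -0.0454, 0.073]
tool_rot: [[-0.996, -0.089, 0.001], [-0.089, 0.996, -0.0], [-0.001, -0.001, -1.0]]
ft_force: [-5.2, 1.3, 13.6]
grip_width: -0.0
gripper_force: 7.0
```

Call:
arm_command(turn=[[0,0,0],[0,0,0],[0,0,0]], xyz=[[0,0,0.02],[0,0,0],[0,0,0]], claw=[0,0,0])

```text
time_s: 4.75
position: [0.6059, -0.0454, 0.073]
tool_rot: [[-0.996, -0.089, 0.002], [-0.089, 0.996, -0.001], [-0.001, -0.001, -1.0]]
ft_force: [-9.7, 1.7, 21.9]
grip_width: -0.0003
gripper_force: 10.6
```

This plate is solid: z stays at 73.0 mm while the force climbs to 22 N. On to the front-middle plate.

Call:
arm_command(turn=[[0,0,0],[0,0,0],[0,0,0],[0,0,0],[0,0,0],[0,0,0],[0,0,0],[0,0,0],[0,0,0]], xyz=[[0,0,-0.24],[0,0,0],[0,-0.48,0],[0,-0.48,0],[0,0,0],[0,0,0.1],[0,0,0.08],[0,0,0.04],[0,0,0]], claw=[0,0,0,0,0,0,0,0,0])

```text
time_s: 5.65
position: [0.6099, -0.0924, 0.073]
tool_rot: [[-0.996, -0.09, 0.0], [-0.09, 0.996, -0.001], [-0.0, -0.001, -1.0]]
ft_force: [-7.2, 0.8, 16.1]
grip_width: 0.0002
gripper_force: 8.3
```

Call:
arm_command(turn=[[0,0,0],[0,0,0],[0,0,0],[0,0,0],[0,0,0],[0,0,0],[0,0,0],[0,0,0],[0,0,0]], xyz=[[0,0,-0.22],[0,0,0],[0,-0.48,0],[0,-0.48,0],[0,0,0],[0,0,0.1],[0,0,0.08],[0,0,0.04],[0,0,0]], claw=[0,0,0,0,0,0,0,0,0])

```text
time_s: 6.55
position: [0.6143, -0.14, 0.073]
tool_rot: [[-0.996, -0.09, 0.0], [-0.09, 0.996, -0.001], [-0.0, -0.001, -1.0]]
ft_force: [-6.6, 1.9, 17.1]
grip_width: -0.0001
gripper_force: 8.0
```

```bash
python3 -c "
from h import *
to(.024,-.048,.073)"
```

```text
t 6.55 pos [ 0.6143 -0.14    0.073 ] F [-6.63  1.91 17.06] w -0.0001150639345884595
R [[-0.996, -0.09, 0.0], [-0.09, 0.996, -0.001], [-0.0, -0.001, -1.0]]
box [-0.0244 -0.047 ] delta units [-0.968 -0.02   0.001]
```

All three front plates are solid. Now the back row, starting from the right.

Call:
arm_command(turn=[[0,0,0],[0,0,0],[0,0,0],[0,0,0],[0,0,0],[0,0,0],[0,0,0],[0,0,0],[0,0,0]], xyz=[[0,0,-0.22],[0,0,0],[-0.48,0,0],[-0.48,0,0],[0,0,0],[0,0,0.1],[0,0,0.08],[0,0,0.04],[0,0,0]], claw=[0,0,0,0,0,0,0,0,0])

```text
time_s: 7.45
position: [0.6615, -0.1365, 0.0731]
tool_rot: [[-0.996, -0.089, 0.0], [-0.089, 0.996, 0.0], [-0.0, 0.0, -1.0]]
ft_force: [-5.1, 3.0, 12.7]
grip_width: 0.0001
gripper_force: 6.6
```

Call:
arm_command(turn=[[0,0,0],[0,0,0],[0,0,0],[0,0,0],[0,0,0],[0,0,0],[0,0,0],[0,0,0],[0,0,0]], xyz=[[0,0,-0.22],[0,0,0],[0,0.48,0],[0,0.48,0],[0,0,0],[0,0,0.1],[0,0,0.08],[0,0,0.05],[0,0,0]], claw=[0,0,0,0,0,0,0,0,0])

```text
time_s: 8.35
position: [0.658, -0.0898, 0.073]
tool_rot: [[-0.996, -0.088, 0.001], [-0.088, 0.996, -0.0], [-0.001, -0.001, -1.0]]
ft_force: [-7.8, 2.8, 18.3]
grip_width: 0.0
gripper_force: 9.2
```

Only the back-left plate remains. I'll probe it the same way.

Call:
arm_command(turn=[[0,0,0],[0,0,0],[0,0,0],[0,0,0],[0,0,0],[0,0,0],[0,0,0],[0,0,0],[0,0,0]], xyz=[[0,0,-0.22],[0,0,0],[0,0.48,0],[0,0.48,0],[0,0,0],[0,0,0.1],[0,0,0.08],[0,0,0.04],[0,0,0]], claw=[0,0,0,0,0,0,0,0,0])

```text
time_s: 9.25
position: [0.6537, -0.0419, 0.0704]
tool_rot: [[-0.996, -0.088, -0.0], [-0.088, 0.996, -0.0], [0.0, -0.0, -1.0]]
ft_force: [-1.0, -0.7, -0.3]
grip_width: 0.0
gripper_force: 0.0
```

It gives way at 70.4 mm. I'll press further.

Call:
arm_command(turn=[[0,0,0],[0,0,0],[0,0,0],[0,0,0]], xyz=[[0,0,0.03],[0,0,0.03],[0,0,0],[0,0,0]], claw=[0,0,0,0])

```text
time_s: 9.65
position: [0.6539, -0.0414, 0.0681]
tool_rot: [[-0.996, -0.089, 0.0], [-0.089, 0.996, -0.0], [-0.0, -0.0, -1.0]]
ft_force: [-0.3, -2.8, 2.5]
grip_width: 0.0002
gripper_force: 1.7
```

```bash
python3 - <<'E'
from h import *
to(.024,.048,.073)
p,_=imaging.get_image("scene");p=p[140:300,200:400];cv2.imwrite("pics/s2.png",cv2.resize(p,None,fx=3.5,fy=3.5))
E
```

```text
t 9.65 pos [ 0.6539 -0.0414  0.0681] F [-0.29 -2.8   2.55] w 0.0001580479709357346
R [[-0.996, -0.089, 0.0], [-0.089, 0.996, -0.0], [-0.0, -0.0, -1.0]]
box [0.024  0.0476] delta units [-0.001  0.008 -0.099]
```

View pics/s2.png

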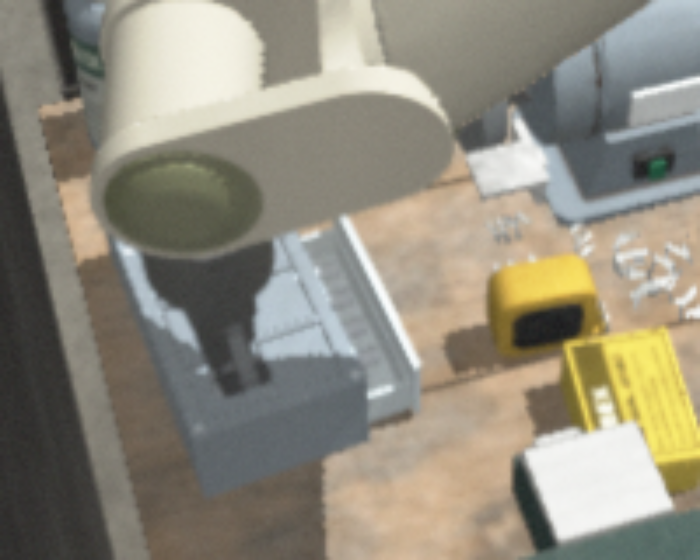

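The drawer has sprung out: its front edge runs from crop px (345,220) to (415,390), well clear of the tape measure and carton. I'll withdraw the hand straight up.

Call:
arm_command(turn=[[0,0,0],[0,0,0],[0,0,0],[0,0,0],[0,0,0],[0,0,0],[0,0,0],[0,0,0]], xyz=[[0,0,-0.2],[0,0,-0.5],[0,0,-0.8],[0,0,-0.8],[0,0,-0.8],[0,0,0],[0,0,0],[0,0,0]], claw=[0,0,0,0,0,0,0,0])

```text
time_s: 10.5
position: [0.6532, -0.0408, 0.2214]
tool_rot: [[-0.996, -0.089, -0.003], [-0.089, 0.996, 0.001], [0.003, 0.001, -1.0]]
ft_force: [-0.0, -1.0, -0.3]
grip_width: 0.0002
gripper_force: 0.0
```

```bash
python3 - <<'E'
from h import *
to(.024,.048,.073)
p,d=imaging.get_image("scene");p=p[60:400,190:520];cv2.imwrite("pics/s3.png",cv2.resize(p,None,fx=1.7,fy=1.7))
E
```

```text
t 10.5 pos [ 0.6532 -0.0408  0.2214] F [-0.04 -0.95 -0.26] w 0.00017862516431868086
R [[-0.996, -0.089, -0.003], [-0.089, 0.996, 0.001], [0.003, 0.001, -1.0]]
box [0.0233 0.0483] delta units [-0.021 -0.01   2.969]
```

View pics/s3.png

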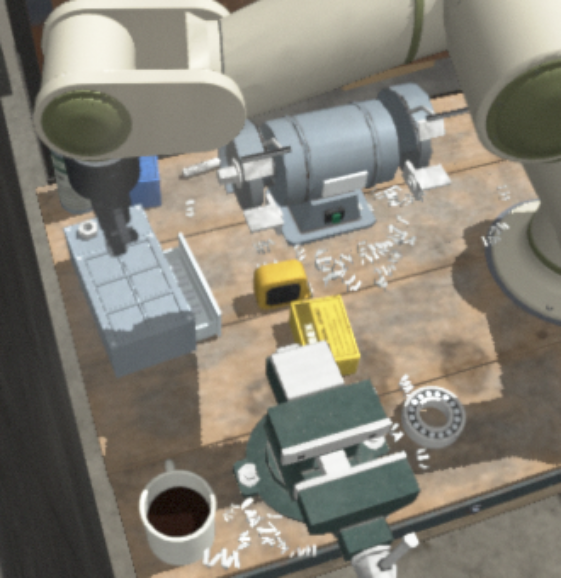

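The drawer is out (px 175–220, 240–335), the nut is in place at (87,228), every bystander in view looks undisturbed, and the hand is clear at z = 0.22.

```bash
python3 -c "
from rig import env
print(env.close_job())"
```

```text
the job is handed in; nothing more can be done
None
```

The catch was the back-left plate: I pressed it in, the drawer sprang out and is still out, the hand is clear, nothing loose looked moved in the last picture, and the job is handed in (it returned no verdict).

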